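# Bring the brake-lever stock tally up to the count

## Robot

A 6-joint arm with a two-finger parallel gripper is mounted at the origin on the work surface. World frame = base frame: x ahead of the robot, y to its left, z up, the work surface at z = 0. Lengths are in m, angles in rad, forces in N, time in s.
With the tool pointing down it reaches from about 0.275 to 0.75 m from the base axis. Payload 10.2 kg.
Tool frame: the origin (TCP) lies midway between the tips of the shut fingers; the grasp point (between the pads) lies 19 mm behind it (env.hold_point_z is the distance from the TCP to the grasp point, in m); x points along the fingers, z is the direction in which the jaws open and shut, and the axes are right-handed (so a half turn about x gives the same grasp; the last joint's range is limited). The gripper opens to 85 mm and grips with 20 to 120 N. Pads are 22 mm wide; open, the fingers measure 114 mm over their backs; the gripper's body (76 mm by 85 mm) begins 54 mm behind the grasp point. The pads swing forward as they close: fully open they stand 13 mm farther back than shut.
Start: joints at [0.906, 0.313, 1.498, -0, 1.331, -0.223], TCP at [0.224, 0.475, 0.231] pointing down, gripper open.
Joint ranges: [-2.94, 2.94], [-0.97, 2.17], [0.19, 2.56], [-1.23, 4.37], [0.02, 3.11], [-2.88, 2.88]. Speed limits (rad/s): [2.39, 2.39, 3.01, 3.14, 3.14, 3.14].

## Interface

Orientations are given as a unit quaternion [x, y, z, w].
In Python, from bench import env, kinematics, monitor, eyes, job gives the robot as it stands. The module is installed in compiled form; this text tells all that it offers. Calls block until the motion is done:
- env.reach(position, orientation): joint-space move of the TCP to a pose.
- env.movel(position, velocity=0.15, frame=None, guard=None): straight line of the TCP; frame=None keeps the orientation; velocity is the mean speed in m/s. With guard (N) it stops when the force on the tool has changed by that much, and returns True; else False.
- env.set_joints(angles): joint-space move.
- env.release() and env.close_gripper(effort=None): open the fingers fully, or close them until they stop; effort is the grip in N (None keeps the last).
- env.hold(seconds).
- kinematics.ik(position, orientation): joint angles nearest the present ones, or None.
- monitor.sense(): the state.
- eyes.grab_frame(name): name is "scene" or "side" or "wrist"; returns a dict with "frame" (384x512x3 uint8, red, green, blue), "mtx" (3x3 intrinsics, pixels), "k1" (the pictures are not rectified: a ray, as slopes to the right and down, at radius r is drawn at 1 + k1 r^2 times it, then the intrinsics apply), "view" (4x4, takes a point from world to camera coordinates). Camera axes: x right, y down, z forward; pixel columns grow to the right and rows downward; lengths in m; the calibration is good to about 2 mm. A picture is of the moment at which its call begins. There is no depth.
A pose or a line that the arm cannot do raises env.MotionError and nothing moves.
- job.hand_in(): hands the job in, once; it reports no verdict.
The state is a dict: "clock": time; "joints": joint angles; "qvel": joint speeds; "joint_efforts": joint torques, N m; "position": TCP position; "ee_rot": TCP orientation; "contact_force": force on the tool from outside, world axes, zero at the start; "ft_torque": the same for the moment, N m; "finger_gap": opening from 0.0 (shut) to 1.0 (fully open).
Only numpy, scipy, OpenCV 4.12 (cv2) and the standard library are available. Lean on these libraries where they do the work, as an engineer would, in place of code of your own. Each camera call takes 0.05 s, during which the arm holds its last target.

## Task

Count the brake levers standing inside the yellow-taped bay (hubs and the levers outside it do not count), then flick the stock tally's thumbwheel clockwise by its edge paddles with a fingertip, click by click, until the field with that many pips rests under the red pointer. Do not run past it, as the wheel cannot go back, and leave the levers, hubs, spray can and spanner where they stand.

Things in the scene. Friction and masses are not known exactly. Their poses are not given: they have to be found in the camera images.
- tally: the stock tally, screwed to the bench: dark steel base plate 8 mm thick (-73 to +97 mm along its x, +-75 mm along y) with a flat star-shaped thumbwheel on an upright axle. Origin on the axle at bench height; z up; x points from the axle to the fixed red pointer. Its -x side faces the robot (yaw within 0.35 rad) and is open, as are its sides. Position and yaw change from run to run
- pointer_tip (a point): inner tip of the fixed red pointer, 54 mm from the axle on the tally's +x side; its arm hangs over the paddles from 49 to 54 mm above the bench, and its post stands 84 to 96 mm from the axle, 54 mm high
- wheel_centre (a point): centre of the wheel, on the axle, at the height of the disc's top face (34 mm above the bench); fixed to the tally's base. The disc is black, radius 50 mm, underside 26 mm above the bench; steel axle cap of radius 11 mm up to 40 mm
- paddle (a point): middle of one of the wheel's eight orange upright paddles, the one between the fields with 0 and 1 pips; turns with the wheel. Each is 6 mm thick, runs radially from 44 to 74 mm from the axle and from 24 to 44 mm above the bench; beyond the disc there is nothing below the paddles but the base plate (top at 8 mm) and bench. At a click the paddles stand 22.5, 67.5, .. deg either way from the pointer's direction
- tally_wheel (a joint): angle of the thumbwheel in rad, growing clockwise seen from above; one click is 45 deg (0.785 rad). On the disc between the paddles eight fields carry 0, 1, 2, .. 7 yellow pips; at k x 0.785 the field with k pips is under the red pointer. It starts at 0 or 1 pip, perhaps settling into that click in the first quarter second. Stop just past the seventh click
- ratchet (a point): foot of the axle, over the ratchet hidden under the disc. It lets the wheel turn clockwise only. Pushing a paddle climbs a spring pawl (up to about 3 N at the paddle) that drops in after about 37 of the 45 deg. Let go before that, the wheel springs back to the last click; pushed less than 35 deg beyond a click, it springs back to that click. A click too many cannot be undone
- bay: the count bay, a rectangle of yellow tape on the bench, 260 mm along its x and 240 mm along its y outside, tape 12 mm wide, flat; origin at its centre at bench height. Parts that count stand wholly inside; the parts standing outside are about 210 mm from its origin on its +y side
- lever1: loose hand-brake lever unit: flat aluminium foot 62 x 44 mm, two upright cheeks, a rod with a white grip that leans towards its -x, 137 mm high in all, 0.45 kg; origin at the centre of the underside, z up. Not to be moved
- lever2: loose hand-brake lever unit: flat aluminium foot 62 x 44 mm, two upright cheeks, a rod with a white grip that leans towards its -x, 137 mm high in all, 0.45 kg; origin at the centre of the underside, z up. Not to be moved
- lever3: loose hand-brake lever unit: flat aluminium foot 62 x 44 mm, two upright cheeks, a rod with a white grip that leans towards its -x, 137 mm high in all, 0.45 kg; origin at the centre of the underside, z up. Not to be moved
- lever4: loose hand-brake lever unit: flat aluminium foot 62 x 44 mm, two upright cheeks, a rod with a white grip that leans towards its -x, 137 mm high in all, 0.45 kg; origin at the centre of the underside, z up. Not to be moved
- hub1: loose dark steel wheel hub (not a lever: does not count): stepped disc 60 mm across, 40 mm high, 0.3 kg; origin at the centre of the underside. Not to be moved
- hub2: loose dark steel wheel hub (not a lever: does not count): stepped disc 60 mm across, 40 mm high, 0.3 kg; origin at the centre of the underside. Not to be moved
- spray: loose spray can, 52 mm across, 150 mm high, standing about 180 mm from the wheel's axle on the tally's -y side; origin at the centre of the underside. Not to be moved
- spanner: loose steel spanner 160 mm long lying flat behind the pointer, about 170 mm from the axle on the tally's +x side and across that direction. Not to be moved
Things that resemble listed ones, but are neither listed nor needed, are in the scene too. Leave any green or pink look-alike of the tally alone.

How it is judged:
By the outcome, as a careful person would: the job done as asked, in the order asked, and still so for the second after the job is handed in, with the robot touching nothing.
It also fails if it takes over 58 s, if anything falls off the work surface, if the arm or the gripper's body presses on something with over 40 N, if the wrist force passes 120 N, or if a joint passes its speed limit or range.

## Working session

There is one attempt and no reset: what is moved stays moved. The work goes in short steps, each a Python script; the robot and the scene stay as the last script left them, time stands still between calls to the robot, and variables do not carry over. Pictures are saved under pics/ and viewed, and the job is handed in when it is done.

```bash
mkdir -p pics; python3 - <<'E'
from bench import env, kinematics, monitor, eyes, job
import cv2
for n in ("scene","side","wrist"):
    f=eyes.grab_frame(n); cv2.imwrite(f"pics/a_{n}.png",cv2.resize(f["frame"][:,:,::-1],(800,600),interpolation=cv2.INTER_CUBIC))
    print(n,f["mtx"].tolist(),f["k1"],f["view"].round(4).tolist())
s=monitor.sense();print(s)
E
```

```text
scene [[396.0695978866835, 0.0, 252.32213261220335], [0.0, 396.0695978866835, 194.04881966905896], [0.0, 0.0, 1.0]] -0.112838574118632 [[-0.0395, 0.9991, 0.0124, 0.0857], [0.5283, 0.0314, -0.8485, -0.2083], [-0.8481, -0.027, -0.5291, 1.924], [0.0, 0.0, 0.0, 1.0]]
side [[475.2490628981607, 0.0, 249.5917734825814], [0.0, 475.2490628981607, 188.49299492458096], [0.0, 0.0, 1.0]] 0.005478021901356442 [[0.772, -0.6355, 0.0149, -0.4224], [-0.4812, -0.5996, -0.6395, 0.2672], [0.4153, 0.4865, -0.7687, 1.2712], [0.0, 0.0, 0.0, 1.0]]
wrist [[286.0369599539057, 0.0, 256.8042108172621], [0.0, 286.0369599539057, 193.1039992337887], [0.0, 0.0, 1.0]] 0.023512022499811745 [[0.4271, 0.9042, -0.003, -0.5239], [0.8714, -0.4107, 0.2681, -0.0365], [0.2412, -0.1171, -0.9634, 0.3785], [0.0, 0.0, 0.0, 1.0]]
{'clock': 0.15, 'joints': array([ 9.05605562e-01,  3.13316390e-01,  1.49820601e+00, -1.99106235e-05,
        1.33098870e+00, -2.23383274e-01]), 'qvel': array([ 0.00068187, -0.00120483, -0.00215493, -0.00032897,  0.00025193,
       -0.00104277]), 'joint_efforts': array([ 1.78119481e-03, -4.12367928e+01, -2.59797835e+01, -1.87912242e-04,
        3.17115468e-03, -3.72233922e-05]), 'position': array([0.22437538, 0.47444754, 0.23089043]), 'ee_rot': array([-0.37841061,  0.59770842,  0.37818047,  0.59710098]), 'contact_force': array([-0.26585261,  0.00499651,  0.29771355]), 'ft_torque': array([-0.01004304,  0.0144583 ,  0.02252094]), 'finger_gap': 0.9999188943460344}
```

View pics/a_scene.png

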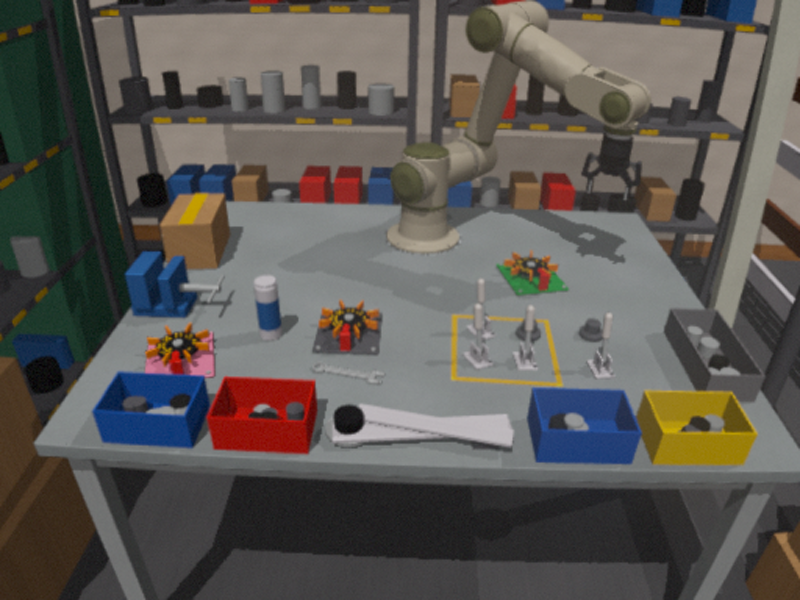

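View pics/a_side.png

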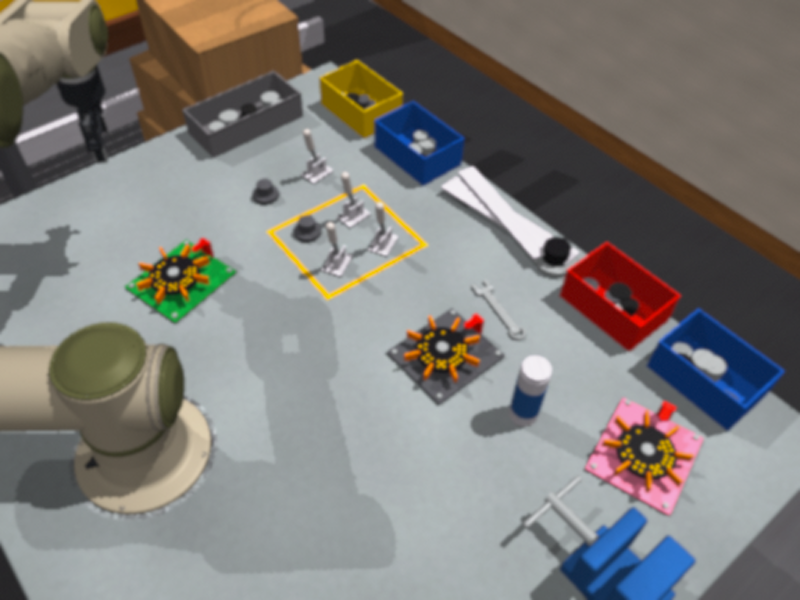

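View pics/a_wrist.png

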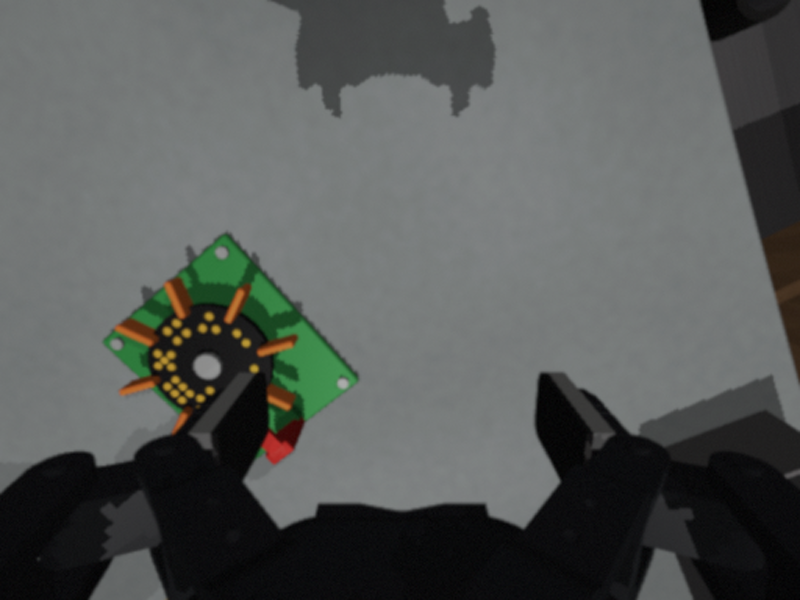

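The real tally is the dark plate: wheel at side (442,347), scene (348,320). The bay has 3 levers inside (side feet at about (338,262), (383,243), (355,213)). One lever at (318,172) and a hub stand outside, and another hub stands inside. Next I'll zoom in.

```bash
cat > h.py <<'E'
from bench import env, kinematics, monitor, eyes, job
import numpy as np, cv2
from scipy.optimize import least_squares
def proj(f,P):
    P=np.atleast_2d(P); c=P@f["view"][:3,:3].T+f["view"][:3,3]; s=c[:,:2]/c[:,2:]
    s=s*(1+f["k1"]*(s**2).sum(1,keepdims=True)); return s@np.diag([f["mtx"][0,0],f["mtx"][1,1]])+f["mtx"][:2,2]
def back(f,uv,z):
    uv=np.array(uv,float); d=(uv-f["mtx"][:2,2])/f["mtx"][0,0]; s=d.copy()
    for _ in range(20): s=d/(1+f["k1"]*(s**2).sum())
    R=f["view"][:3,:3]; C=-R.T@f["view"][:3,3]; r=R.T@np.array([s[0],s[1],1.]); return C+r*(z-C[2])/r[2]
def crop(f,u0,v0,w,h,name,k=None):
    c=f["frame"][v0:v0+h,u0:u0+w,::-1]; k=k or min(800//w,600//h)
    cv2.imwrite(name,cv2.resize(c,None,fx=k,fy=k,interpolation=cv2.INTER_CUBIC)); print(name,"scale",k)
E
python3 - <<'E'
from h import *
f=eyes.grab_frame("side"); crop(f,230,185,130,90,"pics/b_side.png")
crop(f,150,60,140,140,"pics/b_bay.png")
# wheel centre approx
px=np.array([442,347])*.64; c=back(f,px,.04); print(c)
p=back(f,np.array([477,321])*.64,.054); print(p)
bay=[back(f,np.array(q)*.64,0).round(3) for q in ((268,232),(365,186),(428,244),(329,298))]; print(bay)
f=eyes.grab_frame("scene"); crop(f,190,180,75,60,"pics/b_scene.png")
print(back(f,np.array([348,317])*.64,.04))
E
```

```text
pics/b_side.png scale 6
pics/b_bay.png scale 4
[ 0.523595   -0.17878879  0.04      ]
[ 0.60749461 -0.18232858  0.054     ]
[array([0.456, 0.305, 0.   ]), array([0.712, 0.291, 0.   ]), array([0.704, 0.062, 0.   ]), array([0.449, 0.074, 0.   ])]
pics/b_scene.png scale 10
[ 0.53054739 -0.17441074  0.04      ]
```

View pics/b_side.png

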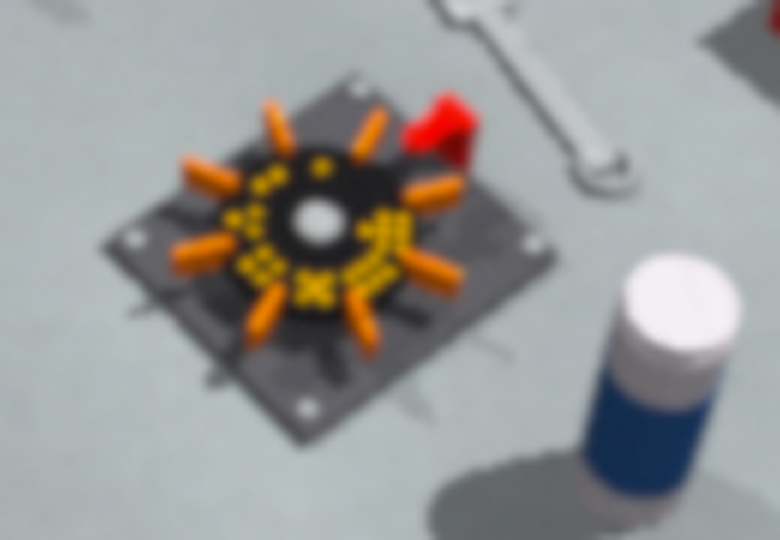

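View pics/b_bay.png

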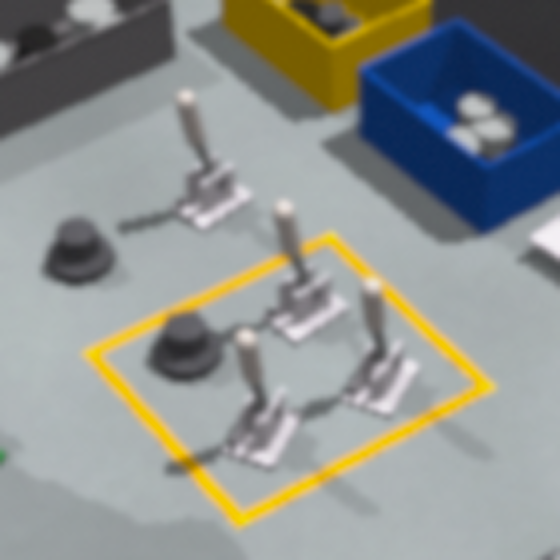

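View pics/b_scene.png

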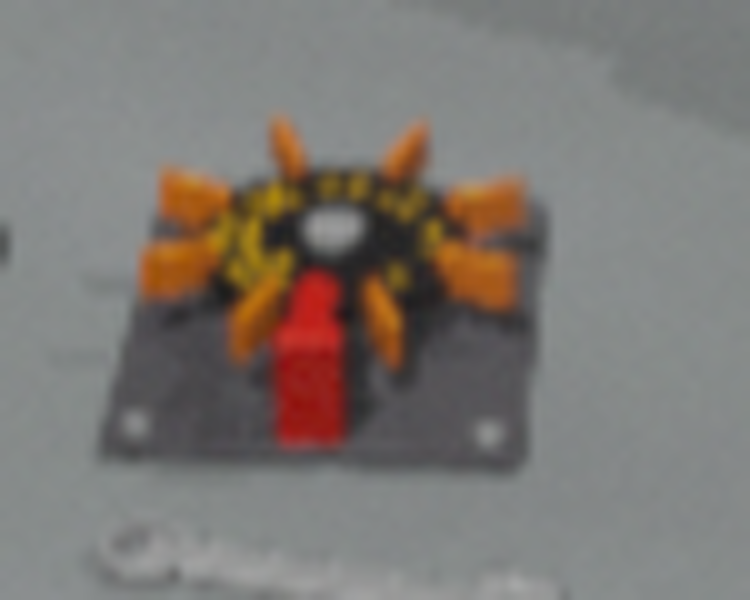

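Pointer field reads 0: the 1-pip field is one step on the +y side of it. So three clicks are needed. Next I'll fit the tally pose from both views.

```bash
cat >> h.py <<'E'
def T(p,L):
    x,y,a=p; L=np.atleast_2d(np.array(L,float)); c,s=np.cos(a),np.sin(a)
    return np.c_[x+c*L[:,0]-s*L[:,1], y+s*L[:,0]+c*L[:,1], L[:,2]]
def overlay(f,p,th,u0,v0,w,h,k,name):
    im=cv2.resize(f["frame"][v0:v0+h,u0:u0+w,::-1],None,fx=k,fy=k,interpolation=cv2.INTER_CUBIC)
    def poly(L,col,cl):
        q=((proj(f,T(p,L))-[u0,v0]+.5)*k).astype(int); cv2.polylines(im,[q],cl,col,1,cv2.LINE_AA)
    poly([(.097,.075,.008),(-.073,.075,.008),(-.073,-.075,.008),(.097,-.075,.008)],(255,255,0),True)
    t=np.linspace(0,6.28,60); poly(np.c_[.05*np.cos(t),.05*np.sin(t),0*t+.034],(255,0,255),True)
    poly(np.c_[.011*np.cos(t),.011*np.sin(t),0*t+.04],(255,0,255),True)
    poly([(.054,0,.054),(.096,0,.054)],(255,255,255),False)
    for i in range(8):
        a=np.radians(22.5+45*i)-th; poly([(r*np.cos(a),r*np.sin(a),.044) for r in (.044,.074)],(0,255,0),False)
    cv2.imwrite(name,im)
E
python3 - <<'E'
from h import *
fs=eyes.grab_frame("side"); fc=eyes.grab_frame("scene")
S=lambda q:np.array(q)/6+[230,185]-.5+.0
C=lambda q:np.array(q)/10+[190,180]-.5
ob=[]
for q,L,w in [((355,70),(.097,.075,.008),1),((103,245),(-.073,.075,.008),1),((303,440),(-.073,-.075,.006),.7),((555,256),(.097,-.075,.008),1),((319,220),(0,0,.04),2)]:
    ob.append((fs,S(q),L,w))
for i,q in {157.5:(173,260),112.5:(187,160),67.5:(268,103),22.5:(384,112),-22.5:(464,182),-67.5:(464,285),-112.5:(372,352),-157.5:(248,340)}.items():
    a=np.radians(i); ob.append((fs,S(q),(.074*np.cos(a),.074*np.sin(a),.036),1))
for q,L,w in [((105,445),(.097,-.075,.008),.7),((525,455),(.097,.075,.008),.7),((333,226),(0,0,.04),2)]: ob.append((fc,C(q),L,w))
fun=lambda p:np.concatenate([w*(proj(f,T(p,L))[0]-q) for f,q,L,w in ob])
r=least_squares(fun,[.525,-.177,0],loss="soft_l1"); print(r.x.round(4),r.fun.reshape(-1,2).round(1).tolist())
np.save("p.npy",r.x)
overlay(fs,r.x,0,230,185,130,90,6,"pics/c_side.png"); overlay(fc,r.x,0,190,180,75,60,10,"pics/c_scene.png")
E
```

```text
[ 0.5256 -0.1754  0.005 ] [[0.1, -0.4], [-0.2, -1.3], [0.4, 0.3], [1.3, -0.6], [-0.1, -0.4], [-0.1, -0.0], [-0.9, 0.9], [-0.0, 0.8], [-0.4, 0.9], [-0.5, 1.1], [-0.8, -0.2], [-0.0, -0.8], [0.5, -0.5], [-0.7, 0.0], [-0.4, 0.3], [-0.4, 0.1]]
```

View pics/c_side.png

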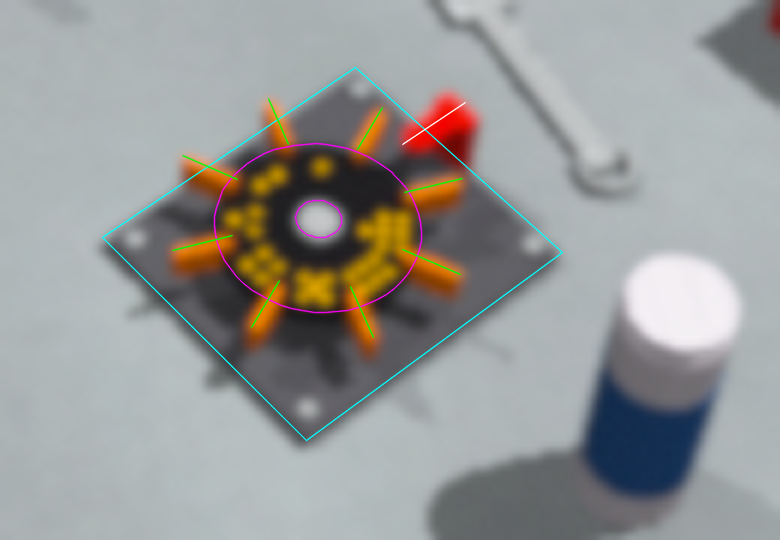

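View pics/c_scene.png

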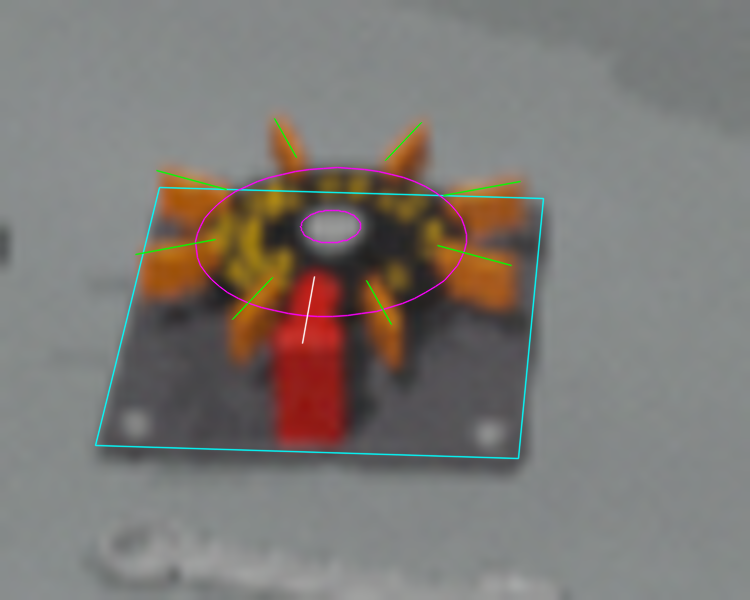

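The overlay agrees to about 2 mm. Next: shut the fingers, check the sweep with IK and hover.

```bash
cat >> h.py <<'E'
from scipy.spatial.transform import Rotation as R
p0=np.load("p.npy")
SG=1
def pose(psi,off,z,sg=None,r=.069):
    """psi: world-relative tally angle (deg) of paddle; off: offset behind (ccw) of paddle midplane"""
    sg=sg or SG
    a=np.radians(psi)+p0[2]; u=np.array([np.cos(a),np.sin(a),0]); t=np.array([-np.sin(a),np.cos(a),0])
    pos=np.array([p0[0],p0[1],0])+r*u+off*t; pos[2]=z
    zx=sg*u; x=np.array([0,0,-1.]); y=np.cross(zx,x)
    return pos,R.from_matrix(np.c_[x,y,zx]).as_quat()
E
python3 - <<'E'
from h import *
for sg in (1,-1):
    for psi in (-157.5,-180,-202.5,-247.5,-292.5,-300):
        q=kinematics.ik(*pose(psi,.014,.03,sg)); print(sg,psi,None if q is None else q.round(2))
E
```

```text
1 -157.5 [-0.66  0.55  1.74 -0.    0.85  2.08]
1 -180 [-0.63  0.51  1.8  -0.    0.82  2.51]
1 -202.5 None
1 -247.5 [-0.47  0.52  1.79 -0.    0.83 -2.44]
1 -292.5 [-0.41  0.6   1.64 -0.    0.9  -1.59]
1 -300 [-0.41  0.62  1.61  0.    0.91 -1.46]
-1 -157.5 [-0.66  0.55  1.74 -0.    0.85 -1.06]
-1 -180 [-0.63  0.51  1.8  -0.    0.82 -0.64]
-1 -202.5 [-0.58  0.5   1.83 -0.    0.81 -0.2 ]
-1 -247.5 [-0.47  0.52  1.79 -0.    0.83  0.7 ]
-1 -292.5 [-0.41  0.6   1.64 -0.    0.9   1.55]
-1 -300 [-0.41  0.62  1.61 -0.    0.91  1.68]
```

```bash
sed -i 's/^SG=1/SG=-1/' h.py; python3 - <<'E'
from h import *
env.close_gripper(20)
env.reach(*pose(-157.5,.025,.20))
s=monitor.sense(); print(s["clock"],s["position"],s["finger_gap"],s["contact_force"])
env.movel(pose(-157.5,.025,.07)[0])
f=eyes.grab_frame("side"); overlay(f,p0,0,230,185,130,90,6,"pics/d_side.png")
f=eyes.grab_frame("wrist"); overlay(f,p0,0,0,0,512,384,1.5625 and 1,"pics/d_w.png")
print(monitor.sense()["clock"], proj(f,pose(-157.5,.025,.07)[0]))
E
```

```text
3.7417 [ 0.47197137 -0.2246127   0.20005973] -0.0030900280519069257 [ 0.4513778  -0.55250871 -0.10017644]
4.8583 [[254.72508415 240.10342044]]
```

View pics/d_side.png

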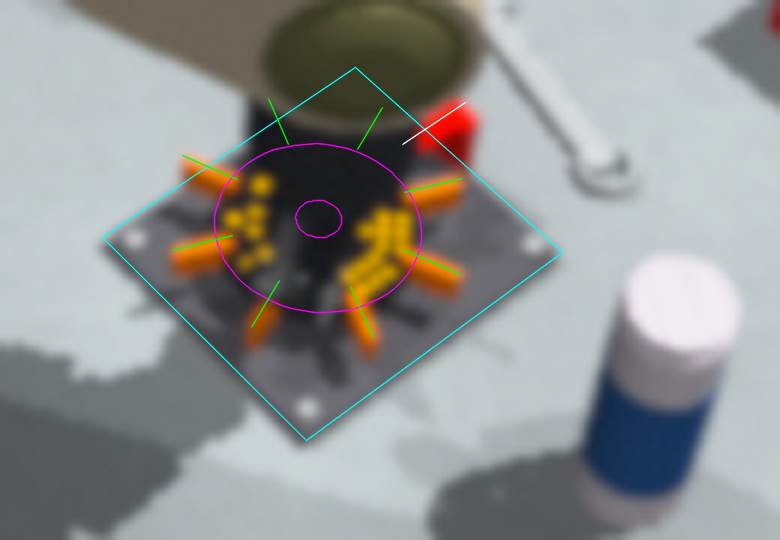

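View pics/d_w.png

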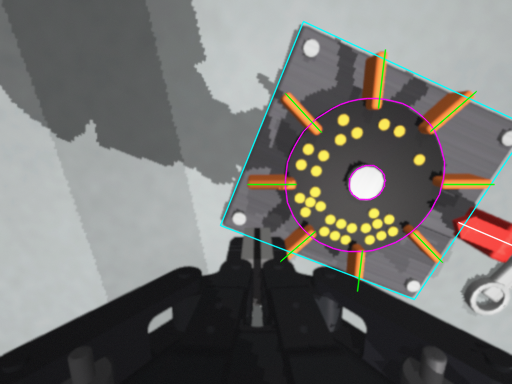

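The fit lies right on the features in the wrist view. The fingertip at (257,235) is between the paddles at (270,183) and (300,240), on the ccw side of the paddle to push. Next: descend and push one click.

```bash
cat >> h.py <<'E'
def push(psi0,adv,step=5.,v=.05):
    n=int(np.ceil(adv/step))
    for i in range(1,n+1):
        P,q=pose(psi0-adv*i/n,.014,.030); env.movel(P,v,q)
        s=monitor.sense(); a=np.radians(psi0-adv*i/n)+p0[2]
        F=s["contact_force"]; print(round(adv*i/n,1),round(s["clock"],2),"tan %.1f rad %.1f z %.1f"%(F@[-np.sin(a),np.cos(a),0],F@[np.cos(a),np.sin(a),0],F[2]))
E
python3 - <<'E'
from h import *
print(env.movel(pose(-157.5,.025,.030)[0],.08,guard=6))
env.movel(pose(-157.5,.015,.030)[0],.05); print(monitor.sense()["contact_force"],monitor.sense()["position"])
push(-157.5,44)
f=eyes.grab_frame("wrist"); overlay(f,p0,np.radians(45),0,0,512,384,1,"pics/e_w.png")
env.movel(pose(-157.5-44,.022,.030)[0],.05)
f=eyes.grab_frame("wrist"); overlay(f,p0,np.radians(45),0,0,512,384,1,"pics/e_w2.png")
E
```

```text
False
[-0.24137203 -0.43099094  0.33839166] [ 0.46786279 -0.21571758  0.03031511]
4.9 6.15 tan 0.9 rad -0.1 z -1.2
9.8 6.42 tan 0.3 rad -0.3 z 0.2
14.7 6.68 tan 1.2 rad 1.1 z 0.9
19.6 6.95 tan 0.7 rad -0.1 z -0.4
24.4 7.22 tan 0.4 rad 0.1 z -0.0
29.3 7.48 tan 1.4 rad -0.2 z -0.4
34.2 7.75 tan 0.5 rad -0.2 z 0.2
39.1 8.02 tan 0.9 rad 0.3 z -0.8
44.0 8.28 tan 0.4 rad 0.6 z -0.8
```

View pics/e_w.png

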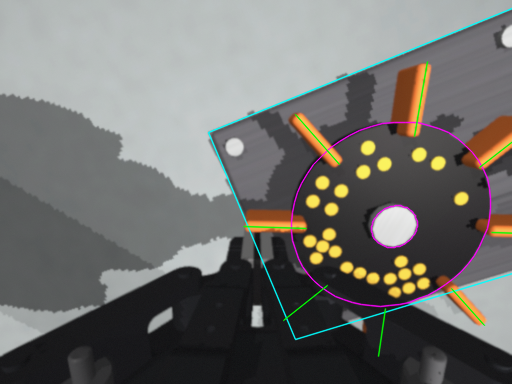

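View pics/e_w2.png

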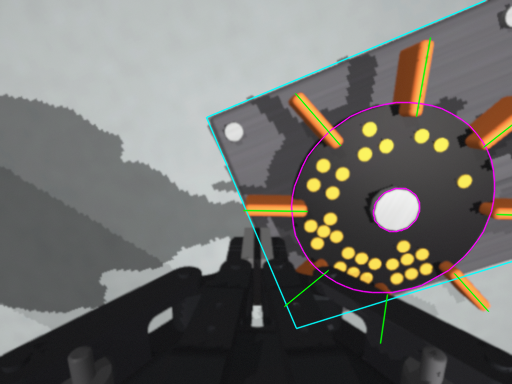

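The wheel followed and held after back-off. Its pips look the same in a camera frame turned by 44°. Push click 2.

```bash
python3 - <<'E'
from h import *
env.movel(pose(-202.5,.016,.030)[0],.05,pose(-202.5,.016,.030)[1])
push(-202.5,44)
P,q=pose(-246.5,.022,.030); env.movel(P,.05,q); env.hold(.3)
f=eyes.grab_frame("wrist"); overlay(f,p0,np.radians(90),0,0,512,384,1,"pics/f_w2.png")
f=eyes.grab_frame("side"); crop(f,230,185,130,90,"pics/f_s.png")
f=eyes.grab_frame("scene"); crop(f,190,180,75,60,"pics/f_c.png")
E
```

```text
4.9 9.29 tan 0.4 rad -0.2 z -0.2
9.8 9.56 tan 0.4 rad -0.8 z 0.2
14.7 9.82 tan 1.2 rad -0.4 z 0.3
19.6 10.09 tan 0.1 rad 0.5 z 1.1
24.4 10.36 tan 0.5 rad 0.2 z -0.3
29.3 10.62 tan 2.2 rad -0.8 z -0.5
34.2 10.89 tan 0.9 rad -0.9 z 0.3
39.1 11.16 tan 0.4 rad -0.1 z -0.1
44.0 11.43 tan 0.7 rad -1.1 z 0.0
pics/f_s.png scale 6
pics/f_c.png scale 10
```

View pics/f_w2.png

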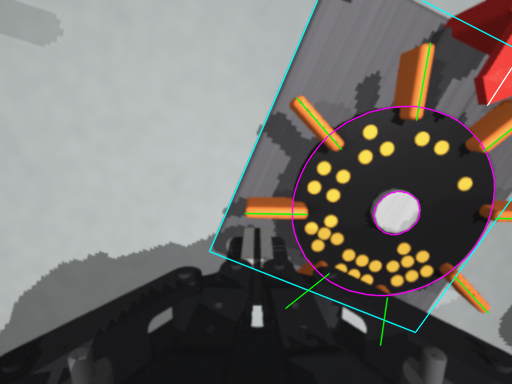

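View pics/f_s.png

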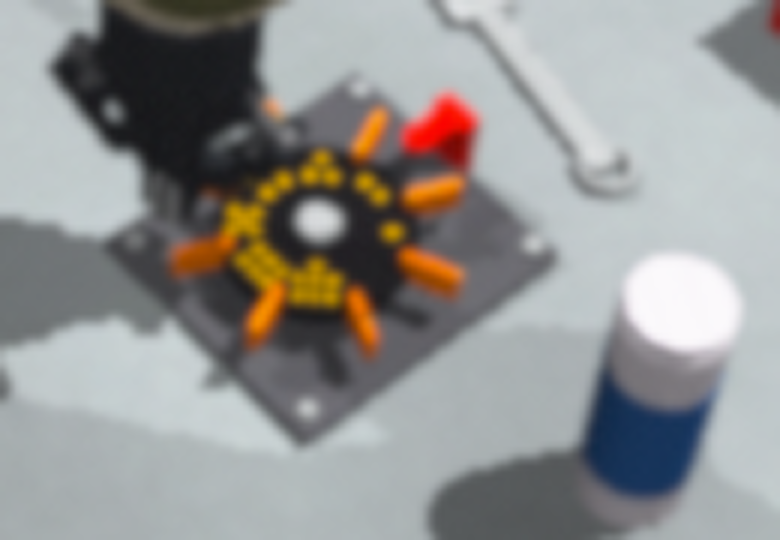

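View pics/f_c.png

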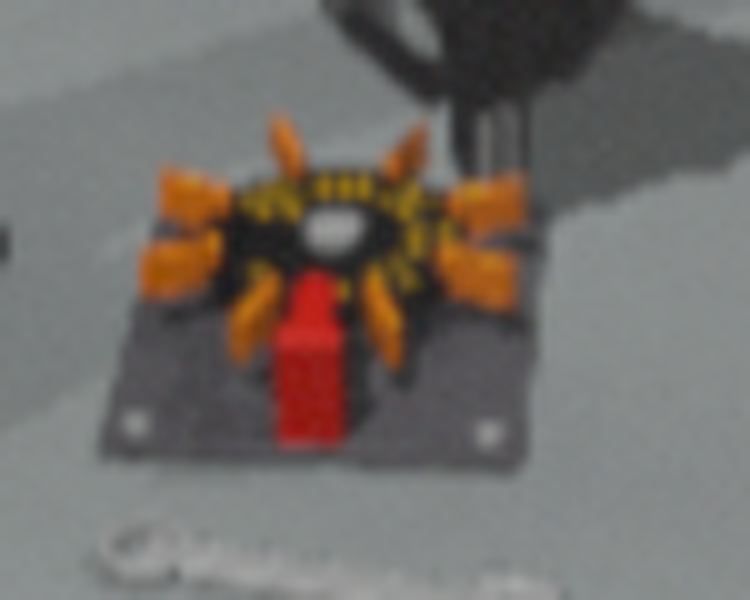

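The side view shows two pips at (370,190) under the pointer. Push the third click, then back off and lift.

```bash
python3 - <<'E'
from h import *
P,q=pose(-247.5,.016,.030);env.movel(P,.05,q)
push(-247.5,44)
P,q=pose(-291.5,.025,.030); env.movel(P,.05,q); env.hold(.3)
P,q=pose(-291.5,.025,.15); env.movel(P,.12,q)
f=eyes.grab_frame("wrist"); overlay(f,p0,np.radians(135),0,0,512,384,1,"pics/g_w.png")
P[2]=.22;P[0]-=.08;P[1]-=.05; env.movel(P,.15)
env.reach([.30,-.35,.30],q); env.hold(.5)
f=eyes.grab_frame("side"); crop(f,230,185,130,90,"pics/g_s.png");cv2.imwrite("pics/g_full.png",f["frame"][:,:,::-1])
f=eyes.grab_frame("scene"); crop(f,190,180,75,60,"pics/g_c.png");cv2.imwrite("pics/g_fullc.png",f["frame"][:,:,::-1])
print(monitor.sense()["clock"])
E
```

```text
4.9 12.78 tan -1.3 rad 0.5 z 0.3
9.8 13.05 tan 0.8 rad 0.7 z 0.2
14.7 13.32 tan 0.8 rad -0.6 z 1.2
19.6 13.58 tan 0.3 rad -0.1 z -0.1
24.4 13.85 tan 0.9 rad -0.7 z 0.8
29.3 14.12 tan 2.2 rad -0.7 z 0.2
34.2 14.38 tan 0.5 rad -0.7 z 0.4
39.1 14.65 tan 0.1 rad -0.4 z -0.4
44.0 14.92 tan -0.5 rad -1.3 z 1.1
pics/g_s.png scale 6
pics/g_c.png scale 10
19.3333
```

View pics/g_w.png

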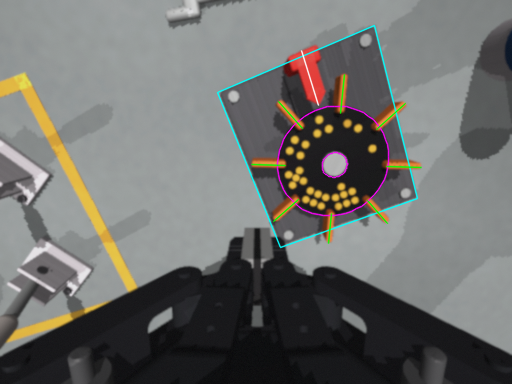

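View pics/g_s.png

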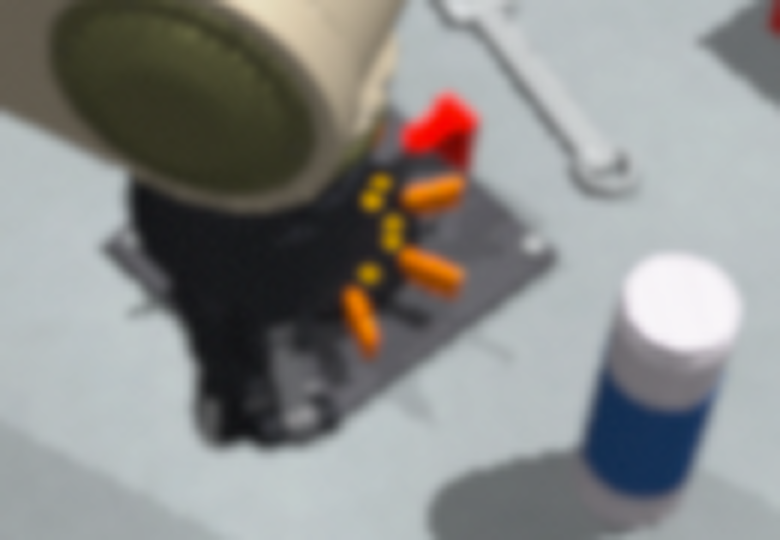

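View pics/g_full.png

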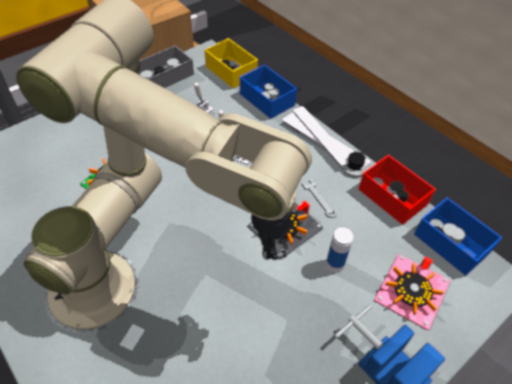

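View pics/g_fullc.png

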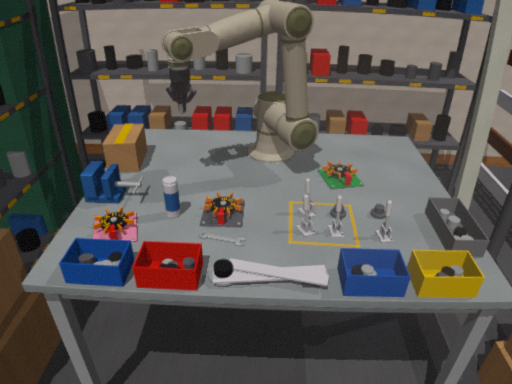

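The wrist view shows three pips at (322,127) at the pointer tip (318,103), with 2 and 1 already past it and the paddles on a click. Levers, hubs, can and spanner are where they were. Handing in.

```bash
python3 - <<'E'
from h import *
job.hand_in(); print(monitor.sense()["clock"],monitor.sense()["contact_force"])
E
```

```text
the job is handed in; nothing more can be done
the job is handed in; nothing more can be done
```

I counted three levers inside the taped bay (the fourth stands outside it). I pushed the thumbwheel clockwise from 0 pips by three clicks, so the 3-pip field is now under the red pointer.

- **Wheel:** each click was made with the shut fingertips on one paddle. The last wrist picture shows the 3-pip field at the pointer tip with the paddles on a click. The wheel stayed put when I backed off the paddle.
- **Surroundings:** the final scene picture shows the levers, hubs, can and spanner standing where they were. The arm is parked clear.
- **Limits:** I handed in at about 19 s of the 58 s allowed. The sensed force at each step stayed under about 3 N.
- **Checks that fell short:** the final side view was partly blocked by the arm, so the final pip reading rests on the wrist picture. The hand-in reported no verdict and allowed no sensor reading afterwards. No check disagreed.

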